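# Set out the support pillars by height on the rail

### The job

Stand the four steel support pillars on the rail, one upright and fully down in each black dished shoe, in order of height: the tallest in the shoe next to the tall dark stop block, then each next shorter one, ending with the shortest next to the low end plate. Let go of them all.

Things in the scene. Friction and masses are not known exactly. Their poses are not given: they have to be found in the camera images.
- pillar_110: loose turned steel support pillar, 110 mm tall, a 26 mm diameter round shank on a 34 mm diameter, 6 mm thick foot flange, 280 g nominal; stands upright on the bench at the start. Origin at the centre of its underside, z up its axis (top face at z = 110 mm)
- pillar_90: loose turned steel support pillar, 90 mm tall, a 26 mm diameter round shank on a 34 mm diameter, 6 mm thick foot flange, 240 g nominal; stands upright on the bench at the start. Origin at the centre of its underside, z up its axis (top face at z = 90 mm)
- pillar_70: loose turned steel support pillar, 70 mm tall, a 26 mm diameter round shank on a 34 mm diameter, 6 mm thick foot flange, 200 g nominal; stands upright on the bench at the start. Origin at the centre of its underside, z up its axis (top face at z = 70 mm)
- pillar_50: loose turned steel support pillar, 50 mm tall, a 26 mm diameter round shank on a 34 mm diameter, 6 mm thick foot flange, 160 g nominal; stands upright on the bench at the start. Origin at the centre of its underside, z up its axis (top face at z = 50 mm)
- shoe_1: fixed black round dished shoe on the flat aluminium rail, the leftmost (+y) of the row; 64 mm outside diameter, round recess 56 mm across with its floor 4 mm and its rim 8 mm above the shoe's underside. Origin at the centre of its underside, on the rail's top 12 mm above the bench; y along the rail (roughly to the robot's left). Shoes stand 70 to 94 mm apart on the rail
- shoe_2: fixed black round dished shoe on the flat aluminium rail, second from the left; 64 mm outside diameter, round recess 56 mm across with its floor 4 mm and its rim 8 mm above the shoe's underside. Origin at the centre of its underside, on the rail's top 12 mm above the bench; y along the rail (roughly to the robot's left). Shoes stand 70 to 94 mm apart on the rail
- shoe_3: fixed black round dished shoe on the flat aluminium rail, third from the left; 64 mm outside diameter, round recess 56 mm across with its floor 4 mm and its rim 8 mm above the shoe's underside. Origin at the centre of its underside, on the rail's top 12 mm above the bench; y along the rail (roughly to the robot's left). Shoes stand 70 to 94 mm apart on the rail
- shoe_4: fixed black round dished shoe on the flat aluminium rail, the rightmost (-y) of the row; 64 mm outside diameter, round recess 56 mm across with its floor 4 mm and its rim 8 mm above the shoe's underside. Origin at the centre of its underside, on the rail's top 12 mm above the bench; y along the rail (roughly to the robot's left). Shoes stand 70 to 94 mm apart on the rail
- stop_block: fixed dark steel stop block standing across one end of the rail (either end), 66 x 22 x 36 mm with a 6 mm screw head on top, 69 to 81 mm from the centre of the nearest shoe. Origin at the centre of its underside, on the rail; y along the rail
- end_plate: fixed low aluminium plate, 66 x 22 x 5 mm with two dark screw heads, across the other end of the rail from the stop block. Origin at the centre of its underside, on the rail
There are look-alikes about, which are no part of the job. Leave any green or red look-alike of the pillar_70 alone. Leave any purple look-alike of the pillar_90 alone.

How it is judged:
By the outcome, as a careful person would: the job done as asked, in the order asked, and still so for the second after the job is handed in, with the robot touching nothing.
It also fails if it takes over 102 s, if anything falls off the work surface, if the arm or the gripper's body presses on something with over 40 N, if the wrist force passes 120 N, or if a joint passes its speed limit or range.

### The arm

A 7-joint arm with a two-finger parallel gripper is mounted at the origin on a cart in front of the work surface, level with it; the furniture and walls round the work are solid. World frame = base frame: x ahead of the robot, y to its left, z up, the work surface at z = 0. Lengths are in m, angles in rad, forces in N, time in s.
With the tool pointing down it reaches from about 0.425 to 0.95 m from the base axis. Payload 4.7 kg.
Tool frame: the origin (TCP) lies between the finger pads; the fingertips stand 25 mm ahead of it and the grasp point (between the pads) lies 6 mm ahead of it; z points along the fingers, y is the line along which they close (so a half turn about z gives the same grasp; the last joint's range is limited). The gripper opens to 85 mm and grips with 20 to 120 N. Pads are 22 mm wide; open, the fingers measure 114 mm over their backs; the gripper's body (76 mm by 85 mm) begins 54 mm behind the grasp point. The pads swing forward as they close: fully open they stand 13 mm farther back than shut.
Start: joints at [1.077, 0.469, -0.049, 1.532, 0.024, 1.141, -0.082], TCP at [0.303, -0.603, 0.256] pointing down, gripper open.
Joint ranges: [-2.59, 2.59], [-0.33, 1.99], [-1.39, 1.29], [0.1, 2.45], [-1.04, 4.18], [0.21, 1.99], [-2.66, 2.66]. Speed limits (rad/s): [2.57, 2.57, 3.14, 3.14, 3.14, 3.14, 3.14].

### API

Orientations are given as a 3x3 rotation matrix whose columns are the frame's x, y, z axes.
In Python, from rig import * gives the robot as it stands. Calls block until the motion is done:
- movep(position, orientation): joint-space move of the TCP to a pose.
- move_l(position, attitude=None, feed=0.15, until_force=None): straight line of the TCP; attitude=None keeps the orientation; feed is the mean speed in m/s. With until_force (N) it stops when the force on the tool has changed by that much, and returns True; else False.
- move_joints(angles): joint-space move.
- command_gripper(opening, newtons=None): finger opening in m; newtons is the grip in N (None keeps the last); returns when the fingers have stopped.
- sleep(seconds).
- inverse_kinematics(position, orientation): joint angles nearest the present ones, or None.
- sense(): the state.
- camera(name): name is "scene" or "top" or "wrist"; returns (picture, depth): 384x512x3 uint8, red, green, blue; 384x512 float32, m along the optical axis (not along the pixel's ray), 0 where there is no reading.
- camera_params(name): a dict with "K" (3x3 intrinsics, pixels), "position" and "rotation" of the camera in the world; the wrist camera has in their place "tool_from_camera" (4x4, takes a point from camera to tool coordinates, whose origin is the TCP and whose axes are the flange's). Camera axes: x right, y down, z forward; pixel columns grow to the right and rows downward; lengths in m; the calibration is good to about 2 mm. A picture is of the moment at which its call begins: read the wrist's pose just before it. camera_params takes no time and is no camera call.
A pose or a line that the arm cannot do raises Unreachable and nothing moves.
- finish_job(): hands the job in; it is judged then, once.
The state is a dict: "time_s": time; "joint_pos": joint angles; "qd": joint speeds; "joint_efforts": joint torques, N m; "position": TCP position; "tcp_rot": TCP orientation; "wrist_force": force on the tool from outside, world axes, zero at the start; "ft_torque": the same for the moment, N m; "finger_gap": finger opening in m; "gripper_force": force on a finger pad.
Only numpy, scipy, OpenCV 4.12 (cv2) and the standard library are available. Lean on these libraries where they do the work, as an engineer would, in place of code of your own. Each camera call takes 0.05 s, during which the arm holds its last target. There are 200 camera calls.

## Working session

There is one attempt and no reset: what is moved stays moved. The work goes in short steps, each a Python script; the robot and the scene stay as the last script left them, time stands still between calls to the robot, and variables do not carry over. Pictures are saved under pics/ and viewed, at most 14 in all, crops included, and the job is handed in when it is done.

```bash
mkdir -p pics; ls
python3 - <<'E'
from rig import *
import cv2,numpy as np
for n in ("scene","top"):
    im,d=camera(n); p=camera_params(n)
    np.savez(f"pics/{n}0.npz",im=im,d=d)
    cv2.imwrite(f"pics/{n}0.png",cv2.resize(im[:,:,::-1],(800,600)))
    print(n,p, (d>0).mean())
s=sense(); print(s["position"],s["tcp_rot"],s["time_s"]); print(camera_params("wrist"))
E
```

```text
pics
scene {'K': array([[418.49673222,   0.        , 258.04431912],
       [  0.        , 418.49673222, 190.44051771],
       [  0.        ,   0.        ,   1.        ]]), 'position': array([-0.38964892,  0.50818012,  0.68794836]), 'rotation': array([[-0.48139041, -0.45714762,  0.7478498 ],
       [-0.87646553,  0.25928861, -0.40568163],
       [-0.00845254, -0.85075582, -0.52549318]])} 0.9961344401041666
top {'K': array([[366.63167649,   0.        , 252.46854826],
       [  0.        , 366.63167649, 194.5247937 ],
       [  0.        ,   0.        ,   1.        ]]), 'position': array([ 0.40719333, -0.02565054,  0.90936556]), 'rotation': array([[-0.00645889, -0.98637669,  0.16437548],
       [-0.99927112,  0.01255113,  0.03605136],
       [-0.03762332, -0.16402282, -0.98573881]])} 0.9961598714192709
[ 0.30234223 -0.60296597  0.25536309] [[ 8.93899934e-01  4.48265691e-01 -8.82757504e-04]
 [ 4.48266550e-01 -8.93898596e-01  1.54932521e-03]
 [-9.45863589e-05 -1.78065236e-03 -9.99998410e-01]] 0.1
{'K': array([[341.96399312,   0.        , 252.98601566],
       [  0.        , 341.96399312, 189.14087834],
       [  0.        ,   0.        ,   1.        ]]), 'tool_from_camera': array([[-4.63774197e-04, -9.56968128e-01, -2.90192673e-01,
         7.36358954e-02],
       [ 9.99999684e-01, -2.56220596e-04, -7.53220623e-04,
         2.40629064e-04],
       [ 6.46454789e-04, -2.90192931e-01,  9.56967944e-01,
        -1.17367167e-01],
       [ 0.00000000e+00,  0.00000000e+00,  0.00000000e+00,
         1.00000000e+00]])}
```

View pics/scene0.png

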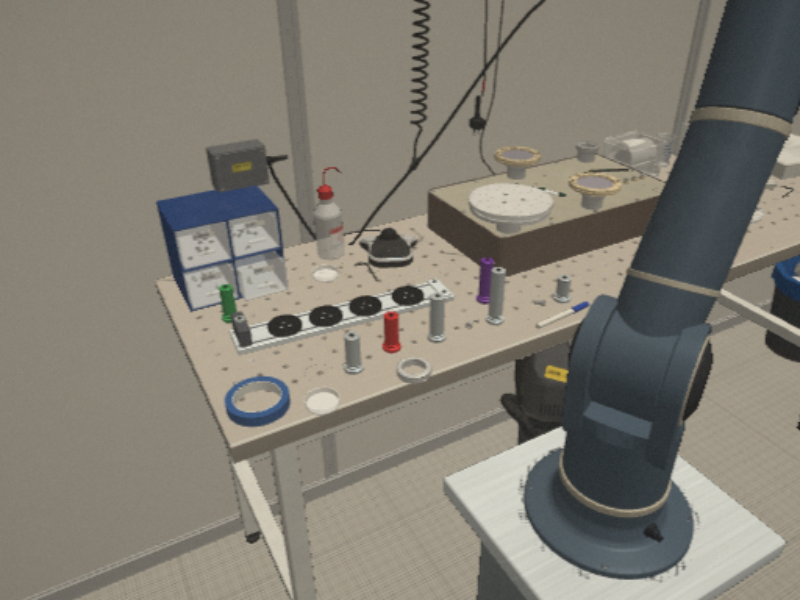

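View pics/top0.png

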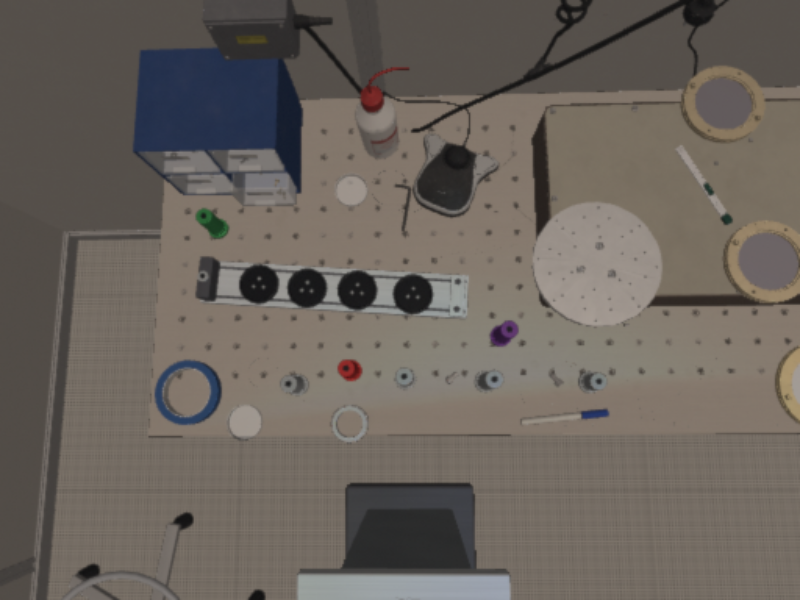

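```bash
cat > h.py <<'E'
import cv2,numpy as np
from rig import *
def ray(p,uv,cam=None):
    d=np.linalg.inv(p["K"])@np.array([uv[0],uv[1],1.]); return p["position"],p["rotation"]@d
def plane(p,uv,z):
    o,d=ray(p,uv); return o+d*(z-o[2])/d[2]
def cloud(p,d):
    v,u=np.mgrid[:384,:512]; r=np.stack([u,v,np.ones_like(u)],-1)@np.linalg.inv(p["K"]).T
    return p["position"]+(r*d[...,None])@p["rotation"].T
def tri(p1,a,p2,b):
    o1,d1=ray(p1,a);o2,d2=ray(p2,b)
    s=np.linalg.lstsq(np.stack([d1,-d2],1),o2-o1,rcond=None)[0]
    x,y=o1+d1*s[0],o2+d2*s[1]; return (x+y)/2,np.linalg.norm(x-y)
def wristparams():
    s=sense(); p=dict(camera_params("wrist")); T=p["tool_from_camera"]; R=np.array(s["tcp_rot"])
    p["position"]=np.array(s["position"])+R@T[:3,3]; p["rotation"]=R@T[:3,:3]; return p
E
python3 - <<'E'
from h import *
np.set_printoptions(precision=4,suppress=True)
for n in ("top","scene"):
    f=np.load(f"pics/{n}0.npz"); im,d=f["im"],f["d"]; p=camera_params(n); P=cloud(p,d)
    bench=(P[...,0]>.3)&(P[...,0]<.9)&(abs(P[...,1])<.6)
    print(n,"bench z",np.median(P[...,2][bench&(abs(P[...,2])<.02)]))
    m=(bench&(P[...,2]>.025)&(P[...,2]<.13)&(d>0)).astype(np.uint8)
    k,l,st,c=cv2.connectedComponentsWithStats(m)
    for i in range(1,k):
        if 15<st[i,4]<900:
            q=l==i; Z=P[...,2][q]; zt=np.percentile(Z,90); t=q&(P[...,2]>zt-.006)
            print("px",c[i],"n",st[i,4],"ztop",round(zt,4),"xy top",np.median(P[t],0)[:2],"rgb",np.median(im[q],0))
    hsv=cv2.cvtColor(im,cv2.COLOR_RGB2HSV)
    m=((im.max(2)<60)&bench&(P[...,2]>.005)&(P[...,2]<.06)).astype(np.uint8)
    m=cv2.morphologyEx(m,cv2.MORPH_CLOSE,np.ones((3,3)))
    for ct in cv2.findContours(m,cv2.RETR_EXTERNAL,cv2.CHAIN_APPROX_NONE)[0]:
        if cv2.contourArea(ct)>60:
            e=cv2.fitEllipse(ct); q=np.zeros_like(m);cv2.drawContours(q,[ct],-1,1,-1)
            print("dark",np.array(e[0]),e[1],"plane .020",plane(p,e[0],.020),"depth z",np.median(P[...,2][q>0]))
E
```

```text
top bench z 0.00028213973764118494
px [298.6279  67.3547] n 172 ztop 0.121 xy top [ 0.8547 -0.1524] rgb [45.5 42.5 39. ]
px [241.6077  81.5324] n 678 ztop 0.1219 xy top [0.8218 0.0281] rgb [112. 104.  98.]
px [133.0539 140.521 ] n 167 ztop 0.0716 xy top [0.6892 0.2994] rgb [35. 67. 41.]
px [131.9083 177.6575] n 327 ztop 0.0524 xy top [0.5965 0.3021] rgb [61. 58. 60.]
px [506.641  191.4359] n 39 ztop 0.0869 xy top [ 0.5494 -0.5648] rgb [49. 42. 37.]
px [323.8387 211.6516] n 155 ztop 0.0909 xy top [ 0.5063 -0.1581] rgb [85. 51. 94.]
px [504.9026 245.0035] n 575 ztop 0.0439 xy top [ 0.4276 -0.5724] rgb [162. 146. 108.]
px [222.0331 235.595 ] n 121 ztop 0.0714 xy top [0.4541 0.0776] rgb [128.  41.  40.]
px [258.2973 240.6577] n 111 ztop 0.092 xy top [ 0.4401 -0.0073] rgb [121. 125. 123.]
px [314.0197 242.7105] n 152 ztop 0.1114 xy top [ 0.4352 -0.1322] rgb [114.  113.5 112. ]
px [381.2385 243.9385] n 130 ztop 0.0515 xy top [ 0.4317 -0.2919] rgb [115.  116.5 111.5]
px [186.0803 245.4234] n 137 ztop 0.0714 xy top [0.4321 0.1621] rgb [108. 105. 100.]
dark [459.2841 193.0539] (2.170956373214
[... 1655 characters left out ...]
7.  85.  83.5]
px [250.3136 208.2899] n 169 ztop 0.0708 xy top [0.4472 0.0787] rgb [124.  47.  43.]
px [225.5698 221.2291] n 179 ztop 0.0709 xy top [0.4257 0.1621] rgb [116. 115. 108.]
dark [181.705  208.0174] (12.194620132446289, 20.275115966796875) plane .020 [0.5847 0.2278 0.02  ] depth z 0.016835957034391558
dark [207.9386 201.7197] (11.545412063598633, 19.904253005981445) plane .020 [0.5782 0.1497 0.02  ] depth z 0.016756800191470522
dark [233.4221 195.415 ] (11.31563663482666, 19.343109130859375) plane .020 [0.5724 0.07   0.02  ] depth z 0.016875953900375273
dark [260.4534 188.7772] (10.898258209228516, 18.72029685974121) plane .020 [ 0.5658 -0.0185  0.02  ] depth z 0.01694633844909027
```

The stop block is at the +y (left) end, at top-view px (208,280) of the 800-wide picture. So the order is 110 → shoe_1, 90 → shoe_2, 70 → shoe_3, 50 → shoe_4.

These are the candidates, in the same pixels:

| px | Colour | Top height | Identity |
|---|---|---|---|
| (490,380) | grey | 111 mm | 110 |
| (404,377) | grey | 92 mm | 90 |
| (291,383) | grey | 71 mm | 70 |
| (596,381) | grey | 51 mm | 50 |
| (348,370) | red | 71 mm | look-alike |
| (210,220) | green | 72 mm | look-alike |
| (502,333) | purple | 91 mm | look-alike |

The two fixed cameras disagree by about 6 mm, so I'll survey from two wrist places.

```bash
cat >> h.py <<'E'
RY=np.array([[1,0,0],[0,-1,0],[0,0,-1.]])   # closes along y, camera on +x side
RXa=np.array([[0,1,0],[1,0,0],[0,0,-1.]])   # closes along x, camera on +y side
RXb=np.array([[0,-1,0],[-1,0,0],[0,0,-1.]]) # closes along x, camera on -y side
GREY={110:(.435,-.132),90:(.437,-.007),70:(.430,.162),50:(.429,-.292)}
SHOES={1:(.588,.226),2:(.581,.148),3:(.576,.068),4:(.569,-.020)}
def tops(p,d,targets):
    """px centre of top face per target {H:(x,y)}"""
    P=cloud(p,d); out={}
    for H,xy in targets.items():
        m=((np.hypot(P[...,0]-xy[0],P[...,1]-xy[1])<.03)&(abs(P[...,2]-H/1e3)<.006)).astype(np.uint8)
        k,l,st,c=cv2.connectedComponentsWithStats(m)
        if k<2: continue
        i=1+np.argmax(st[1:,4]); q=np.argwhere(l==i)[:,::-1].astype(np.int32)
        e=cv2.minAreaRect(cv2.convexHull(q)); out[H]=(np.array(e[0]),e[1],np.median(P[...,2][l==i]))
    return out
def shoes(p,im,d):
    P=cloud(p,d); m=((im.max(2)<60)&(P[...,2]>.006)&(P[...,2]<.03)).astype(np.uint8)
    m=cv2.morphologyEx(m,cv2.MORPH_CLOSE,np.ones((5,5))); out={}
    for ct in cv2.findContours(m,cv2.RETR_EXTERNAL,cv2.CHAIN_APPROX_NONE)[0]:
        if cv2.contourArea(ct)<200: continue
        e=cv2.fitEllipse(cv2.convexHull(ct)); g=plane(p,e[0],.020)
        for n,xy in SHOES.items():
            if np.hypot(g[0]-xy[0],g[1]-xy[1])<.02: out[n]=(np.array(e[0]),e[1])
    return out
E
python3 - <<'E'
from h import *
np.set_printoptions(precision=4,suppress=True)
for n,xy in {**GREY,**{i:SHOES[i] for i in SHOES}}.items():
    print(n,[None if (q:=inverse_kinematics([*xy,.1],R)) is None else q[[0,4,6]].round(2) for R in (RY,RXa,RXb)])
V=[]
for k,c in enumerate([(.48,-.03,.35),(.52,.05,.30)]):
    movep(c,RY); sleep(.3); p=wristparams(); im,d=camera("wrist"); V.append((p,tops(p,d,GREY),shoes(p,im,d)))
    np.savez(f"pics/w{k}.npz",im=im,d=d)
    cv2.imwrite(f"pics/w{k}.png",cv2.resize(im[:,:,::-1],(800,600)))
(p,ta,sa),(q,tb,sb)=V
for H in GREY:
    for pp,t in ((p,ta),(q,tb)):
        if H in t: print(H,"px",t[H][0],t[H][1],"zdepth",t[H][2],"plane",plane(pp,t[H][0],H/1e3))
    if H in ta and H in tb: print("   tri",*tri(p,ta[H][0],q,tb[H][0]))
for n in SHOES:
    for pp,t in ((p,sa),(q,sb)):
        if n in t: print("shoe",n,t[n],plane(pp,t[n][0],.020))
    if n in sa and n in sb: print("   tri",*tri(p,sa[n][0],q,sb[n][0]))
print(sense()["time_s"])
E
```

```text
110 [array([ 0.38,  0.12, -1.49]), array([ 0.59,  0.27, -0.06]), array([-0.64, -0.76, -2.15])]
90 [array([ 0.22,  0.2 , -1.84]), array([ 0.4 ,  0.32, -0.4 ]), array([-0.93, -0.74, -2.44])]
70 [array([ 0.02,  0.34, -2.36]), array([ 0.38,  0.69, -1.11]), array([0.45, 0.79, 1.94])]
50 [array([ 0.57,  0.04, -1.09]), array([0.8 , 0.23, 0.3 ]), array([ 0.31, -0.17, -2.46])]
1 [array([-0.11,  0.34, -2.29]), array([ 0.08,  0.56, -0.89]), array([0.31, 0.92, 1.98])]
2 [array([ 0.01,  0.32, -2.17]), array([ 0.13,  0.46, -0.71]), array([0.45, 0.9 , 2.08])]
3 [array([ 0.06,  0.23, -1.97]), array([ 0.25,  0.42, -0.56]), array([0.6 , 0.89, 2.2 ])]
4 [array([ 0.14,  0.17, -1.76]), array([ 0.37,  0.39, -0.38]), array([-0.79, -0.86, -2.39])]
110 px [343.5 199. ] (22.0, 23.0) zdepth 0.10960094679200233 plane [ 0.4339 -0.13    0.11  ]
110 px [431.2501 252.25  ] (24.748737335205078, 25.45584487915039) zdepth 0.10956981361899143 plane [ 0.4345 -0.1288  0.11  ]
   tri [ 0.4325 -0.1311  0.1059] 0.00014539124907571115
90 px [232. 189.] (21.21320343017578, 21.21320343017578) zdepth 0.0897165151759185 plane [ 
[... 882 characters left out ...]
797)) [0.584  0.1473 0.02  ]
shoe 2 (array([164.4722,  94.7841]), (52.80161666870117, 56.74706268310547)) [0.5844 0.148  0.02  ]
   tri [0.5843 0.149  0.0157] 7.05392875284861e-05
shoe 3 (array([173.2435,  63.7066]), (47.825927734375, 52.94721603393555)) [0.5793 0.0676 0.02  ]
shoe 3 (array([235.4565,  98.9523]), (52.096893310546875, 54.52447509765625)) [0.5796 0.0684 0.02  ]
   tri [0.5795 0.0685 0.016 ] 6.769048946235777e-05
shoe 4 (array([244.7193,  69.9677]), (47.401458740234375, 50.50591278076172)) [ 0.572  -0.0202  0.02  ]
shoe 4 (array([313.284 , 105.5259]), (51.57655334472656, 54.43163299560547)) [ 0.5722 -0.0197  0.02  ]
   tri [ 0.5721 -0.0202  0.0172] 1.2789149398810907e-06
3.4667
```

View pics/w0.png

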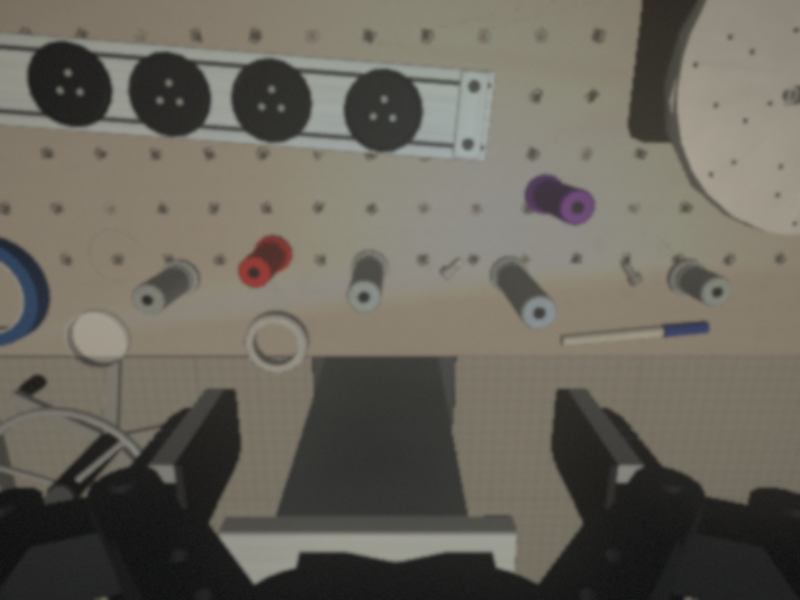

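The wrist view shows the four grey pillars at px (148,298) 70, (363,295) 90, (538,310) 110 and (715,290) 50. The red look-alike is at (265,260) and the purple at (560,200). The wrist views agree to about 1 mm, and the depth heights (109.6, 89.7, 69.8 and 49.4 mm) match. I'll confirm with one enlarged crop.

Run:
```python
import cv2,numpy as np
im=np.load("pics/w0.npz")["im"][110:215,70:490,::-1]
cv2.imwrite("pics/crop0.png",cv2.resize(im,(800,200),interpolation=cv2.INTER_CUBIC))
```

```text
(no output)
```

View pics/crop0.png

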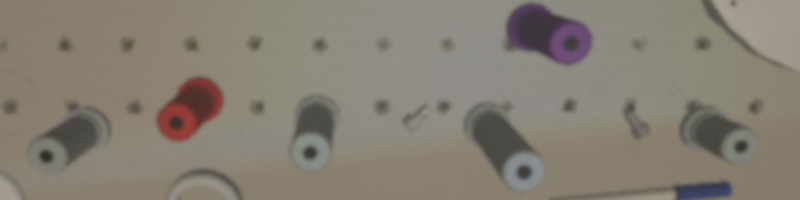

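The crop shows four steel-grey pillars, with tops at px (45,155), (310,152), (522,172) and (740,146). The red and purple look-alikes are clearly separate. Next I'll pick pillar_110.

```bash
cat >> h.py <<'E'
PIL={110:(.434,-.1295),90:(.440,-.006),70:(.4313,.1626),50:(.4315,-.289)}
SH={110:(.5916,.2248),90:(.5842,.1476),70:(.5795,.068),50:(.5721,-.020)}
GH={110:.080,90:.062,70:.048,50:.032}   # grasp height above underside
def job(H,R):
    (x,y),(X,Y),t=PIL[H],SH[H],GH[H]+.006
    command_gripper(.06)
    movep([x,y,t+.13],R); hit=move_l([x,y,t],feed=.15,until_force=15)
    command_gripper(.0,40); s=sense(); print(H,"gap",s["finger_gap"],"grip",s["gripper_force"],"hit",hit)
    if hit or not .022<s["finger_gap"]<.030: print("STOP bad grasp"); return False
    move_l([x,y,t+.14],feed=.2); s=sense(); print("lifted gap",s["finger_gap"],"fz",s["wrist_force"][2])
    if s["finger_gap"]<.02: return False
    movep([X,Y,.016+t+.14],RXa)
    move_l([X,Y,.016+t+.012],feed=.2); sleep(.2)
    hit=move_l([X,Y,.016+t-.006],feed=.025,until_force=6); s=sense()
    print("set",hit,"underside z",s["position"][2]-t,"(want .016)")
    if not hit: print("STOP no contact"); return False
    command_gripper(.06); sleep(.2); move_l([X,Y,.016+t+.14],feed=.2)
    print("t",sense()["time_s"]); return True
E
python3 -c "
from h import *
job(110,RY)
sleep(.2);p=wristparams();im,d=camera('wrist');cv2.imwrite('pics/p110.png',im[:,:,::-1])
print({n:(plane(p,v[0],.11+.016)) for n,v in tops(p,d,{126:SH[110]}).items()})"
```

```text
110 gap 0.02500483933717839 grip 39.027206897735596 hit False
lifted gap 0.025318211022261925 fz -3.0222034286564052
set True underside z 0.016542148652729682 (want .016)
t 11.4
{126: array([0.59169083, 0.22437082, 0.126     ])}
```

View pics/p110.png

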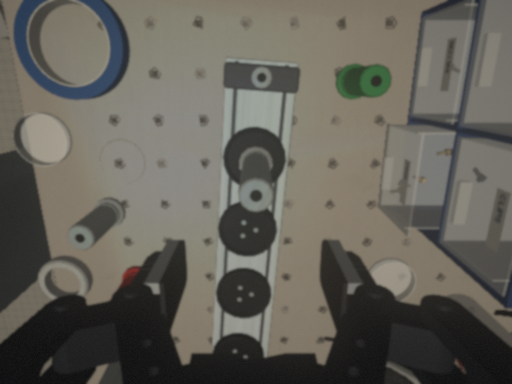

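Pillar_110 stands upright in shoe_1, with its foot at px (255,155), centred, and its top at the expected 126 mm. I'll do the others now.

```bash
python3 -c "
from h import *
ok=all(job(H,RXa) for H in (90,70,50))
if ok:
    X,Y=.50,.05
    movep([X,Y,.35],RY); sleep(.3)
    p=wristparams();im,d=camera('wrist');cv2.imwrite('pics/end.png',cv2.resize(im[:,:,::-1],(800,600)))
    for H in SH: print(H,[(plane(p,v[0],n/1e3)-[*SH[H],0],v[2]) for n,v in tops(p,d,{H+16:SH[H]}).items()])
    im,d=camera('scene');cv2.imwrite('pics/end_s.png',cv2.resize(im[120:280,80:400,::-1],(800,400)))
    print(sense()['time_s'])
"
```

```text
90 gap 0.024905065664717587 grip 38.97804021835327 hit False
lifted gap 0.024730526060391025 fz -2.809870404109891
set True underside z 0.01644580229117404 (want .016)
t 19.0583
70 gap 0.025268698411759258 grip 38.98036479949951 hit False
lifted gap 0.025027625734489134 fz -1.8714879372026547
set True underside z 0.016468514294552004 (want .016)
t 25.9417
50 gap 0.025137169222617467 grip 39.07906115055084 hit False
lifted gap 0.025168634082393695 fz -2.073177327533927
set True underside z 0.01688024212969147 (want .016)
t 34.0167
110 [(array([ 0.00034895, -0.00337135,  0.126     ]), np.float64(0.12580089342766754))]
90 [(array([-0.00138519, -0.0009653 ,  0.106     ]), np.float64(0.10584462613998025))]
70 [(array([-0.00092656,  0.0011215 ,  0.086     ]), np.float64(0.08581562260952258))]
50 [(array([-0.00093585, -0.00105797,  0.066     ]), np.float64(0.0657451240891257))]
35.6833
```

View pics/end_s.png

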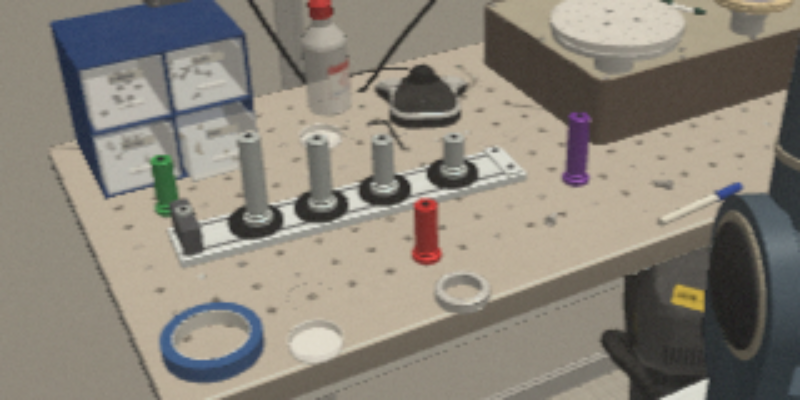

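View pics/end.png

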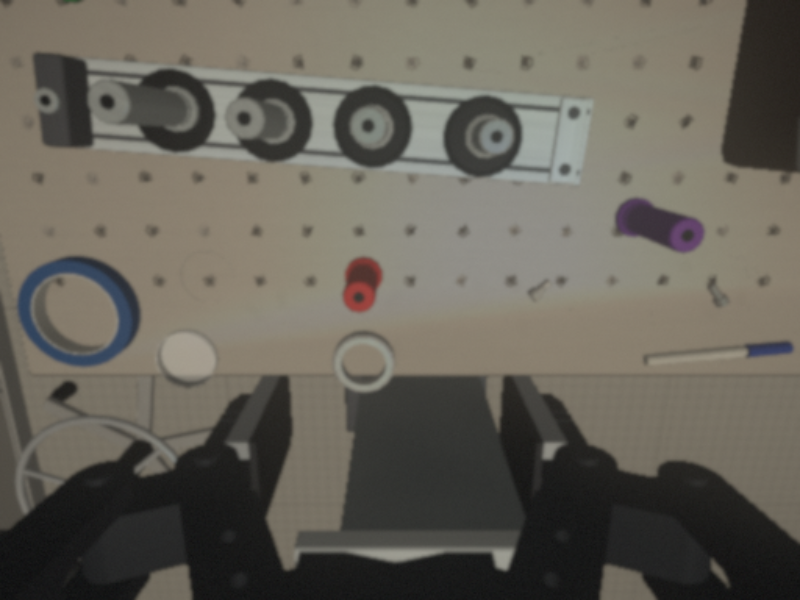

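Both views show all four pillars upright in the black shoes. In the scene crop their feet are at px (257,218), (320,203), (383,187) and (453,172), falling in height from the stop block to the end plate. The tops measure 126, 106, 86 and 66 mm, so each is fully down, and the look-alikes haven't moved. I'm handing it in.

```bash
python3 -c "
from rig import *
print(finish_job())"
```

```text
the job is handed in; nothing more can be done
None
```

The job is done and handed in: the 110, 90, 70 and 50 mm pillars stand upright, fully down and released in shoes 1 to 4, tallest next to the stop block, at about 36 s of the 102 s allowed.

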